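# Fit the nested diffusers and hold the lamp shutter at half

### The arm

A 6-joint arm with a two-finger parallel gripper is mounted at the origin on the work surface. World frame = base frame: x ahead of the robot, y to its left, z up, the work surface at z = 0. Lengths are in mm, angles in rad, forces in N, time in s.
With the tool pointing down it reaches from about 300 to 775 mm from the base axis. Payload 14.6 kg.
Tool frame: the origin (TCP) lies at the very end of the fingers, on their centre line; the grasp point (between the pads) lies 19 mm behind it (manip.grip_point_offset is the distance from the TCP to the grasp point, in mm); z points along the fingers, x is the direction in which the jaws open and shut, and the axes are right-handed (so a half turn about z gives the same grasp; the last joint's range is limited). The gripper opens to 85 mm and grips with 20 to 120 N. Pads are 22 mm wide; open, the fingers measure 114 mm over their backs; the gripper's body (76 mm by 85 mm) begins 54 mm behind the grasp point. The pads swing forward as they close: fully open they stand 13 mm farther back than shut.
Start: joints at [-1.219, 0.3, 1.521, -0, 1.321, -0.067], TCP at [223.658, -502.461, 231.281] pointing down, gripper open.
Joint ranges: [-3.03, 3.03], [-0.79, 2.21], [0.23, 2.52], [-1.04, 4.18], [0, 3.07], [-2.55, 2.55]. Speed limits (rad/s): [2.22, 2.22, 2.57, 3.14, 3.14, 3.14].

### API

Orientations are given as a 3x3 rotation matrix whose columns are the frame's x, y, z axes.
In Python, from station import manip gives the robot as it stands.
- The arm moves only by the tool drive_tool, never from a script. Its argument "commands" is a list of rows, each a list of 7 numbers: the finger opening in mm, from 0 to 85.4, then the shift along the world's x, y, z in mm, then the turn, a rotation vector about the world's x, y, z in degrees. A call has 1 to 12 rows; each row is the pose to reach, as a shift and turn from the pose measured when the call began; what a row does not reach only later rows make up. A row lasts 1/10 s, in which the tool goes at most 50 mm and 8.59 degrees, less where a joint would pass 70% of its speed; a pose out of reach is approached as far as the arm can. A call with a gripper value outside its range is refused whole. The fingers move at their own pace and stop on an object; "force" is the grip in N (left out, the last holds). Time passes only in rows, so rows that repeat a pose let the fingers close. It gives the time, the measured TCP pose, the force and the opening at its end, in the units of the state.
- manip.observe(): the state, without advancing time (a new reading comes with each control period).
- manip.capture(name): name is "scene" or "top"; returns a dict with "image" (384x512x3 uint8, red, green, blue), "camera_matrix" (3x3 intrinsics, pixels), "R" (3x3) and "t" (3): a world point X has camera coordinates R X + t. Camera axes: x right, y down, z forward; pixel columns grow to the right and rows downward; lengths in mm; the calibration is good to about 2 mm. A picture is of the moment at which its call begins. There is no depth.
- manip.finish_job(): hands the job in, once; it reports no verdict.
The state is a dict: "t": time; "joints": joint angles; "qd": joint speeds; "joint_efforts": joint torques, N m; "tool_pos": TCP position; "orientation": TCP orientation; "force": force on the tool from outside, world axes, zero at the start; "torque": the same for the moment, N m; "opening": opening from 0.0 (shut) to 1.0 (fully open).
Only numpy, scipy, OpenCV 4.12 (cv2) and the standard library are available. Lean on these libraries where they do the work, as an engineer would, in place of code of your own. Each camera call takes 0.05 s, during which the arm holds its last target.

### The job

Get the flat-field lamp ready for a half-light exposure: set the small white diffuser cup mouth-down on the lamp's stepped port, then nest the large one mouth-down over it, both fully home, lowered and not dropped, and keep the shutter shut until both are on. Then slide the red shutter tab away from the port, against its return spring, to the half mark, and finish while still holding it there, since it springs shut when let go. Leave the screwdriver, propeller, lens post and screw bin where they are.

Things in the scene. Friction and masses are not known exactly. Their poses are not given: they have to be found in the camera images.
- lamp: Flat-field lamp, screwed down: aluminium housing with a flat black top, 240 mm along its x, 120 mm along its y, 80 mm high (foot plate 260 x 140 x 4 mm). Origin: centre of its underside; z up; its +x is the way the shutter opens. The port lies at x = -60 mm, the red tab (shut) at x = +45 mm, both at y = 0.
- port (a point): Port centre, level with the black top (80 mm over the table); axes as the lamp's. Round its 26 mm hole is a bevelled two-step ring: the lower step, 50 mm across, 4 mm high, carries the small diffuser's rim; the upper collar, 37 mm across, tapered to 30 mm at its top, 12 mm up, fits inside it (2 mm play). The large diffuser goes round the lower step (3.5 mm play), its rim on the black top.
- half_mark (a point): Point on the slide's centre line at the black top's level, level with the long thick white mark across the top (thin short marks: shut and fully open, 20 mm to either side); axes as the lamp's. At half travel the tab's centre is right above it.
- tab (a point): Red flat finger tab with a white centre line, standing up from the slot in the lamp's black top: 10 mm thick along the slide, 24 mm wide across it, 40 mm tall. This point: middle of its foot, at the black top's level; axes as the lamp's (x = opening direction, away from the port).
- shutter (a joint): Travel of the shutter and its tab in m: 0 shut (the spring holds it there), 0.040 fully open, 0.020 half. The spring pulls it shut with about 3 N at 0, 8 N at half and 13 N fully open.
- small_diffuser: Small opal white cup, standing mouth-down: straight-sided, 46 mm outside diameter, 42 mm high, wall 2.5 mm, closed top 3 mm thick, about 45 g. Origin: centre of the mouth rim, i.e. of the underside as it stands mouth-down; z up.
- large_diffuser: Large opal white cup, standing mouth-down: straight-sided, 62 mm outside diameter, 56 mm high, wall 2.5 mm, closed top 3 mm thick, about 85 g. Origin: centre of the mouth rim, i.e. of the underside as it stands mouth-down; z up.
- screwdriver: Screwdriver 190 mm long lying on the table beyond the lamp, along its own x; to be left alone.
- propeller: Small two-blade black propeller with a white hub cone, 200 mm across along its own x, 28 mm high, lying between the robot and the lamp; to be left alone.
- lens_post: Lens in a round black mount on a steel post and foot, 92 mm high, foot 44 mm in diameter, beyond the lamp; to be left alone.
- screw_bin: Open empty blue plastic bin, 60 mm along its x, 90 mm along its y, 35 mm high, on the robot's side of the table; to be left alone.
Mind the look-alikes: they are no part of the job. What is shaped like the large_diffuser but orange or yellow is not meant. Leave any orange or yellow look-alike of the small_diffuser alone.

How it is judged:
By the outcome, as a careful person would: the job done as asked, in the order asked, and still so for the second after the job is handed in, while the arm keeps its last pose, push and grip.
It also fails if it takes over 64 s, if anything falls off the work surface, if the arm or the gripper's body presses on something with over 40 N, if the wrist force passes 120 N, or if a joint passes its speed limit or range.

## Working session

There is one attempt and no reset: what is moved stays moved. The work goes in short steps, Python scripts to look and compute and a tool call to move; the robot and the scene stay as the last step left them, time stands still between calls to the robot, and variables do not carry over. Pictures are saved under pics/ and viewed, and the job is handed in when it is done.

Besides the shell and the picture viewer there is one more tool, called as name([rows], argument=value, ...), one row to a line, values as JSON. drive_tool: Moves the arm, as the interface text tells. Its arguments: {"type":"object","properties":{"commands":{"type":"array"},"force":{"type":"number"}},"required":["commands"]}

```bash
mkdir -p pics; ls
python3 - <<'E'
from station import manip
import cv2,pickle
for n in("scene","top"):
    c=manip.capture(n); cv2.imwrite(f"pics/{n}0.png",cv2.cvtColor(c["image"],cv2.COLOR_RGB2BGR)); pickle.dump(c,open(f"{n}0.pkl","wb"))
    print(n,c["camera_matrix"].tolist(),c["R"].round(3).tolist(),c["t"])
print(manip.observe())
E
```

```text
pics
scene [[420.082600015186, 0.0, 256.1286337401892], [0.0, 420.082600015186, 195.89651929363748], [0.0, 0.0, 1.0]] [[0.265, 0.964, -0.023], [0.593, -0.181, -0.785], [-0.761, 0.194, -0.62]] [-164.39476004 -271.89444132 1676.22460212]
top [[391.34973333675083, 0.0, 256.68042491165653], [0.0, 391.34973333675083, 192.56226398809], [0.0, 0.0, 1.0]] [[0.028, -0.999, 0.017], [-0.991, -0.03, -0.13], [0.13, -0.013, -0.991]] [ -30.04544943  569.89193895 1145.84145096]
{'t': 0.1, 'joints': array([-1.21861987e+00,  3.00419085e-01,  1.52153379e+00, -9.24061780e-06,
        1.32070264e+00, -6.66432143e-02]), 'qd': array([-1.82140908e-03, -1.51275370e-03, -1.05023929e-03, -7.55801292e-05,
        1.21787620e-03, -1.45673627e-04]), 'joint_efforts': array([-1.03321472e-03, -5.44374347e+01, -3.62372911e+01, -1.81563564e-04,
        3.05886555e-03,  3.99694920e-05]), 'tool_pos': array([ 223.57429507, -502.27192981,  230.76985196]), 'orientation': array([[ 4.06684320e-01, -9.13568675e-01, -3.75028549e-04],
       [-9.13568135e-01, -4.06684488e-01,  9.94538877e-04],
       [-1.06109786e-03, -6.18492348e-05, -9.99999435e-01]]), 'force': array([0.53202385, 0.14260982, 0.87792296]), 'torque': array([-0.01320591, -0.00733805,  0.01375818]), 'opening': 0.996242553532211}
```

View pics/scene0.png

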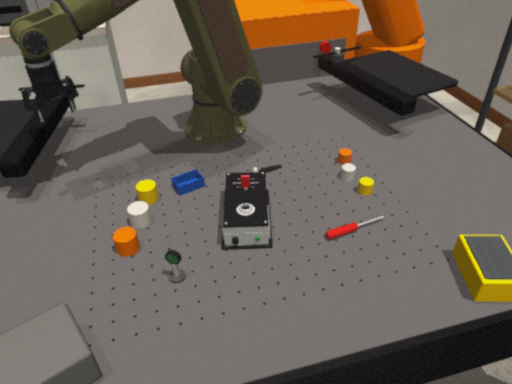

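View pics/top0.png

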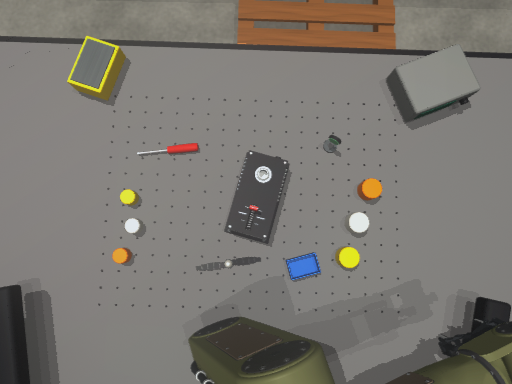

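The scene view shows the lamp in the middle at (247,210), with the port at (246,209) and the red tab at (245,182). The white large cup is at (139,215) and the white small cup at (348,172). In the top view the port is at (263,174), the tab at (254,208), the large cup at (359,222) and the small cup at (132,226).

```bash
cat > h.py <<'E'
import numpy as np,cv2,pickle
def ray(c,uv,z):
    K,R,t=c["camera_matrix"],np.array(c["R"]),np.array(c["t"])
    d=R.T@np.linalg.solve(K,[uv[0],uv[1],1.]); o=-R.T@t
    return o+d*(z-o[2])/d[2]
def proj(c,X):
    p=c["camera_matrix"]@(np.array(c["R"])@np.array(X)+c["t"]); return p[:2]/p[2]
def tri(c1,u1,c2,u2):
    A=[];b=[]
    M=np.zeros((3,3));v=np.zeros(3)
    for c,u in((c1,u1),(c2,u2)):
        R=np.array(c["R"]);d=R.T@np.linalg.solve(c["camera_matrix"],[u[0],u[1],1.]);d/=np.linalg.norm(d);o=-R.T@c["t"]
        P=np.eye(3)-np.outer(d,d);M+=P;v+=P@o
    return np.linalg.solve(M,v)
def blobs(m,mn=8):
    n,l,s,ce=cv2.connectedComponentsWithStats(m.astype(np.uint8))
    return [(ce[i].round(2).tolist(),s[i].tolist()) for i in range(1,n) if s[i][4]>=mn]
def crop(c,x0,y0,x1,y1,f,name):
    im=cv2.cvtColor(c["image"],cv2.COLOR_RGB2BGR)[y0:y1,x0:x1]
    cv2.imwrite(name,cv2.resize(im,None,fx=f,fy=f,interpolation=cv2.INTER_CUBIC))
def load(n): return pickle.load(open(n,"rb"))
def snap(tag):
    from station import manip
    r={}
    for n in("scene","top"):
        r[n]=manip.capture(n);pickle.dump(r[n],open(f"{n}{tag}.pkl","wb"))
    return r["scene"],r["top"]
E
python3 - <<'E'
from h import *
t=load("top0.pkl");s=load("scene0.pkl")
crop(t,215,140,305,250,5,"pics/tl.png"); crop(s,210,160,285,255,6,"pics/sl.png")
for n,c in(("top",t),("scene",s)):
    h=cv2.cvtColor(c["image"],cv2.COLOR_RGB2HSV)
    w=(h[...,1]<50)&(h[...,2]>170)
    print(n,[b for b in blobs(w) if 90<b[0][0]<400 and 130<b[0][1]<280])
    r=((h[...,0]<6)|(h[...,0]>174))&(h[...,1]>150)&(h[...,2]>80)
    print("red",[b for b in blobs(r,5) if 90<b[0][0]<400 and 130<b[0][1]<280])
E
```

```text
top [([150.27, 151.34], [137, 150, 30, 4, 41]), ([262.47, 174.03], [255, 166, 16, 17, 172]), ([358.47, 221.9], [349, 212, 20, 21, 325]), ([131.64, 225.17], [125, 218, 15, 15, 175]), ([227.28, 263.11], [225, 261, 5, 5, 18])]
red [([182.58, 147.8], [167, 143, 31, 10, 222]), ([253.5, 206.0], [250, 205, 8, 3, 8]), ([253.0, 208.5], [250, 207, 7, 4, 10])]
scene [([348.62, 167.29], [342, 164, 14, 8, 93]), ([255.0, 168.57], [253, 167, 5, 4, 14]), ([137.14, 207.87], [127, 201, 22, 15, 239]), ([245.48, 210.2], [237, 204, 18, 11, 108]), ([370.1, 220.31], [358, 216, 25, 10, 42])]
red [([244.99, 181.02], [241, 175, 9, 13, 102]), ([341.2, 230.4], [326, 222, 32, 17, 274])]
```

View pics/tl.png

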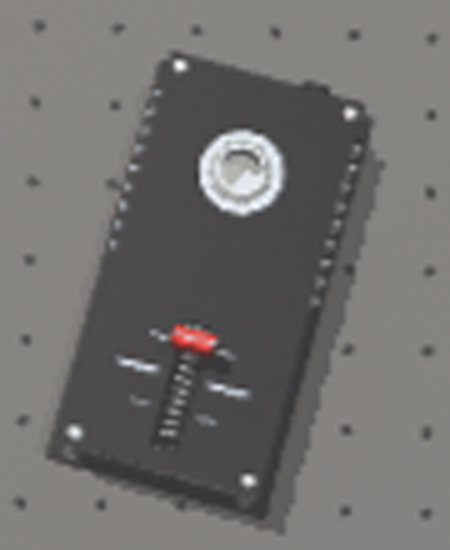

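View pics/sl.png

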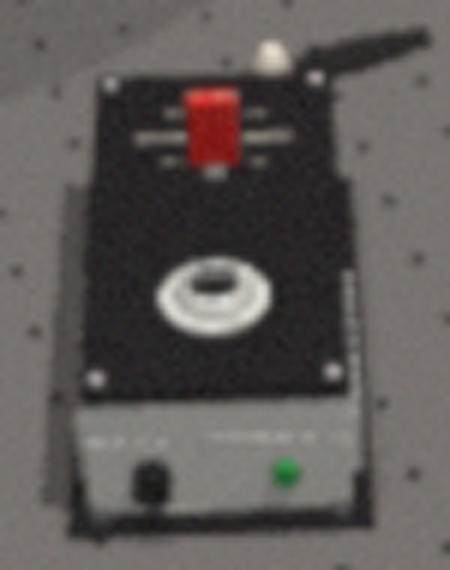

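The crops show the port ring at (262.7,174), the thick half mark, and four corner screws, which give a good fit for the lamp pose.

```bash
python3 - <<'E'
from h import *
t=load("top0.pkl");s=load("scene0.pkl")
def cen(c,u,v,r=4,dark=None):
    g=cv2.cvtColor(c["image"],cv2.COLOR_RGB2GRAY).astype(float)
    u0,v0=int(round(u)),int(round(v));p=g[v0-r:v0+r+1,u0-r:u0+r+1]
    w=np.clip(p-(p.min()+p.max())/2,0,None);y,x=np.mgrid[v0-r:v0+r+1,u0-r:u0+r+1]
    return np.array([(w*x).sum(),(w*y).sum()])/w.sum()
f=lambda U,V:((U+.5)/5-.5+215,(V+.5)/5-.5+140)
g=lambda U,V:((U+.5)/6-.5+210,(V+.5)/6-.5+160)
T=[cen(t,*f(*p),2) for p in((180,65),(350,113),(75,432),(248,481))]
S=[cen(s,*g(*p),2) for p in((333,372),(96,378),(316,78),(111,84))]
print("T",np.round(T,1).tolist(),"S",np.round(S,1).tolist())
PT=[ray(t,p,80) for p in T];PS=[ray(s,p,80) for p in S]
for a,b in zip(PT,PS):print(a.round(1),b.round(1))
# match: nearest
for P in(PT,PS):
    P=np.array(P);d=(P[2]+P[3]-P[0]-P[1]);print("cen",P.mean(0).round(1),"ang",np.degrees(np.arctan2(d[1],d[0])),"size",np.linalg.norm(P[2]-P[0]),np.linalg.norm(P[1]-P[0]))
print("port ring top",ray(t,f(241,172),84),"scene",ray(s,g(214,297),84))
print("half", ray(t,f(183,376),80),"scene",ray(s,g(214,136),80))
print("small top", ray(t,(131.64,225.17),42)," scene",ray(s,(348.62,167.29),42))
print("large top", ray(t,(358.47,221.9),56)," scene",ray(s,(137.14,207.87),56))
print("tab top", ray(t,f(194,339),120)," scene",ray(s,g(212,97),120))
E
python3 - <<'E'
from h import *
t=load("top0.pkl");s=load("scene0.pkl")
crop(t,115,180,155,270,7,"pics/c1.png");crop(t,335,170,390,275,5,"pics/c2.png")
crop(s,330,145,380,200,8,"pics/c3.png");crop(s,110,175,165,260,6,"pics/c4.png")
import numpy as np
a=[cv2.imread(f"pics/c{i}.png") for i in(1,2,3,4)]
H=max(x.shape[0] for x in a);W=sum(x.shape[1] for x in a)
print([x.shape for x in a])
o=np.zeros((H,W,3),np.uint8);q=0
for x in a:o[:x.shape[0],q:q+x.shape[1]]=x;q+=x.shape[1]
cv2.imwrite("pics/cups.png",cv2.resize(o,None,fx=.6,fy=.6))
E
```

```text
T [[250.5, 152.6], [284.5, 162.2], [229.5, 225.9], [264.3, 235.6]] S [[265.1, 221.4], [225.5, 222.6], [262.2, 172.4], [227.9, 173.0]]
[683.4   8.8  80. ] [681.4  10.1  80. ]
[657.6 -92.2  80. ] [655.5 -91.4  80. ]
[465.9  62.7  80. ] [463.   64.8  80. ]
[441.  -38.3  80. ] [434.8 -36.7  80. ]
cen [562.  -14.7  80. ] ang 166.05227881908147 size 224.04408255154885 104.29248747620404
cen [558.7 -13.3  80. ] ang 166.01242286586893 size 225.07706281326844 104.73763864836899
port ring top [619.63242495 -29.10177859  84.        ] scene [621.66057174 -28.85086844  84.        ]
half [499.62745846   1.1998647   80.        ] scene [496.84665014   2.52614859  80.        ]
small top [461.26826906 354.35887377  42.        ]  scene [466.21900054 355.18715     42.        ]
large top [ 489.69208234 -316.73949309   56.        ]  scene [ 493.50012521 -317.48428375   56.        ]
tab top [517.57081961  -4.30240725 120.        ]  scene [519.10532914  -2.47200657 120.        ]
[(630, 280, 3), (525, 275, 3), (440, 400, 3), (510, 330, 3)]
```

View pics/cups.png

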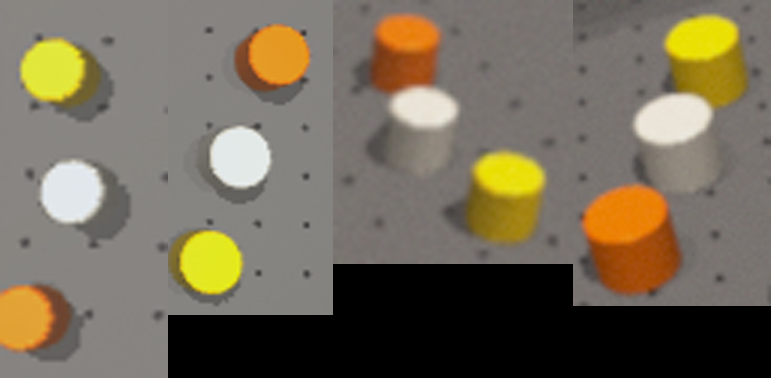

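drive_tool([
  [85,120,240,0,0,0,0],
  [85,120,240,0,0,0,0],
  [85,120,240,0,0,0,0],
  [85,120,240,0,0,0,0],
  [85,120,240,0,0,0,0],
  [85,240,550,0,0,0,0],
  [85,240,550,0,0,0,0],
  [85,240,550,0,0,0,0],
  [85,240,550,0,0,0,0],
  [85,240,550,0,0,0,0],
  [85,240,550,0,0,0,0],
  [85,240,600,0,0,0,0],
], force=30)

```text
t: 1.3
tool_pos: [454.9, 51.6, 230.6]
orientation: [[0.407, -0.914, -0.0], [-0.914, -0.407, 0.001], [-0.001, -0.0, -1.0]]
force: [0.1, -0.3, 0.5]
opening: 0.994
```

drive_tool([
  [85,7,303,0,0,0,0],
  [85,7,303,0,0,0,0],
  [85,7,303,0,0,0,0],
  [85,7,303,0,0,0,0],
  [85,7,303,0,0,0,0],
  [85,7,303,0,0,0,0],
  [85,7,303,0,0,0,0],
  [85,7,303,-50,0,0,0],
  [85,7,303,-100,0,0,0],
  [85,7,303,-140,0,0,0],
  [85,7,303,-140,0,0,0],
  [85,7,303,-140,0,0,0],
])

```text
t: 2.5
tool_pos: [462.3, 354.5, 91.7]
orientation: [[0.406, -0.914, -0.0], [-0.914, -0.406, 0.001], [-0.001, -0.0, -1.0]]
force: [0.5, -0.1, 0.1]
opening: 0.996
```

Run:
```python
from h import *
s,t=snap(1)
crop(t,85,170,195,280,4,"pics/t1.png");crop(s,310,110,410,210,4,"pics/s1.png")
a=cv2.imread("pics/t1.png");b=cv2.imread("pics/s1.png");b=cv2.copyMakeBorder(b,0,40,0,0,0)
cv2.imwrite("pics/v1.png",np.hstack([a,b]))
```

```text
(no output)
```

View pics/v1.png

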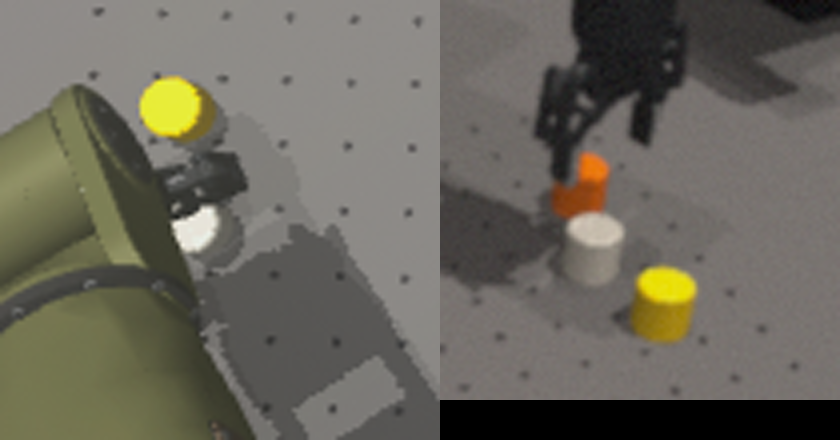

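Run:
```python
from h import *
s=load("scene1.pkl");d=np.array([.406,-.914,0])*43
for P in((462.3,354.5,105),np.array((462.3,354.5,105))+d,np.array((462.3,354.5,105))-d,(462.3,354.5,42)):
    u=proj(s,P);print((u-[310,110])*4+[440,0])
```

```text
[600.57033096 160.72871501]
[563.81917664 180.27343258]
[636.18283436 141.78954605]
[591.62109397 226.69640976]
```

The fingertips in the scene view are where the calibration predicts, straddling the cup. Next I descend and squeeze.

drive_tool([
  [85,1,0,-45,0,0,0],
  [85,1,0,-75,0,0,0],
  [85,1,0,-81,0,0,0],
  [85,1,0,-81,0,0,0],
  [40,1,0,-81,0,0,0],
  [40,1,0,-81,0,0,0],
  [40,1,0,-81,0,0,0],
  [40,1,0,-81,0,0,0],
  [40,1,0,-81,0,0,0],
  [40,1,0,-81,0,0,0],
], force=20)

```text
t: 3.6
tool_pos: [464.6, 355.6, 14.0]
orientation: [[0.406, -0.914, 0.005], [-0.914, -0.406, 0.004], [-0.002, -0.006, -1.0]]
force: [-1.5, -1.3, 8.4]
opening: 0.528
```

drive_tool([
  [62,0,0,2,0,0,0],
  [62,0,0,2,0,0,0],
  [62,0,0,2,0,0,0],
  [62,0,0,2,0,0,0],
  [62,0,0,2,0,0,0],
])

```text
t: 4.1
tool_pos: [464.5, 355.5, 15.8]
orientation: [[0.406, -0.914, 0.004], [-0.914, -0.406, 0.004], [-0.002, -0.006, -1.0]]
force: [-0.7, 0.4, -1.8]
opening: 0.726
```

drive_tool([
  [62,0,0,0,0,0,8],
  [62,0,0,0,0,0,16],
  [62,0,0,0,0,0,24],
  [62,0,0,0,0,0,32],
  [62,0,0,0,0,0,40],
  [62,0,0,0,0,0,48],
  [62,0,0,0,0,0,56],
  [62,0,0,0,0,0,64],
  [62,0,0,0,0,0,72],
  [62,0,0,0,0,0,80],
  [62,0,0,0,0,0,88],
  [62,0,0,0,0,0,90],
])

```text
t: 5.3
tool_pos: [464.5, 355.5, 15.7]
orientation: [[0.912, 0.411, -0.004], [0.411, -0.912, 0.004], [-0.002, -0.006, -1.0]]
force: [-0.1, 0.9, 1.1]
opening: 0.723
```

drive_tool([
  [40,0,0,0,0,0,0],
  [40,0,0,0,0,0,0],
  [40,0,0,0,0,0,0],
  [40,0,0,0,0,0,0],
  [40,0,0,0,0,0,0],
  [40,0,0,0,0,0,0],
])

```text
t: 5.9
tool_pos: [464.6, 355.5, 15.8]
orientation: [[0.912, 0.411, -0.004], [0.411, -0.912, 0.004], [-0.002, -0.006, -1.0]]
force: [-1.4, -0.8, 2.8]
opening: 0.533
```

drive_tool([
  [40,0,0,10,0,0,0],
  [40,0,0,40,0,0,0],
  [40,0,0,80,0,0,0],
  [40,0,0,120,0,0,0],
  [40,0,0,160,0,0,0],
  [40,30,-40,180,0,0,0],
  [40,50,-80,180,0,0,0],
  [40,68,-120,180,0,0,0],
  [40,86,-160,180,0,0,0],
  [40,104,-200,180,0,0,0],
  [40,118,-240,180,0,0,0],
  [40,130,-280,180,0,0,0],
], force=25)

```text
t: 7.1
tool_pos: [594.9, 73.7, 196.3]
orientation: [[0.912, 0.411, -0.004], [0.411, -0.912, 0.004], [-0.002, -0.006, -1.0]]
force: [0.2, 1.1, -0.0]
opening: 0.533
```

drive_tool([
  [40,12,-45,0,0,0,0],
  [40,20,-80,0,0,0,0],
  [40,24.6,-102.5,0,0,0,0],
  [40,24.6,-102.5,-30,0,0,0],
  [40,24.6,-102.5,-50,0,0,0],
  [40,24.6,-102.5,-56,0,0,0],
  [40,24.6,-102.5,-56,0,0,0],
  [40,24.6,-102.5,-56,0,0,0],
])

```text
t: 7.9
tool_pos: [619.9, -28.6, 141.7]
orientation: [[0.912, 0.411, -0.002], [0.411, -0.912, 0.004], [-0.0, -0.005, -1.0]]
force: [0.1, -0.3, -1.6]
opening: 0.533
```

Run:
```python
from h import *
s,t=snap(2)
crop(t,215,130,315,240,4,"pics/t2.png");crop(s,200,140,300,250,4,"pics/s2.png")
cv2.imwrite("pics/v2.png",np.hstack([cv2.imread("pics/t2.png"),cv2.imread("pics/s2.png")]))
for P in((619.6,-28.7,124.2),(619.6,-28.7,166.2),(619.5,-28.8,84)):print(proj(s,P),(proj(s,P)-[200,140])*4)
```

```text
[244.52748401 197.08475201] [178.10993603 228.33900804]
[243.88101481 184.48665987] [175.52405923 177.94663948]
[245.07434216 208.59201287] [180.29736863 274.36805149]
```

View pics/v2.png

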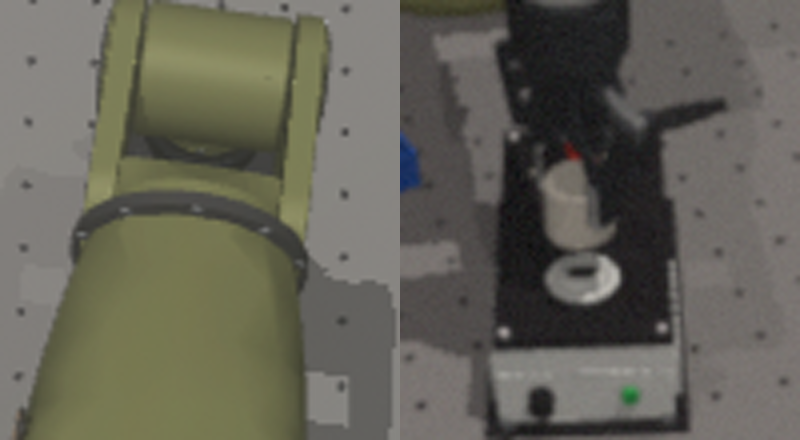

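Run:
```python
from h import *
s=load("scene2.pkl");s0=load("scene0.pkl")
crop(s,225,165,270,225,10,"pics/s2b.png")
im=cv2.imread("pics/s2b.png")
a=np.linspace(0,2*np.pi,60)
def circ(cx,cy,z,r,col):
    for th in a:
        u=(proj(s,(cx+r*np.cos(th),cy+r*np.sin(th),z))-[225,165]+.5)*10-.5
        cv2.circle(im,tuple(int(round(q)) for q in u),1,col,-1)
circ(619.9,-28.6,126,23,(255,0,255));circ(619.9,-28.6,168,23,(255,0,255))
circ(619.9,-28.6,80,25,(0,255,0));circ(619.9,-28.6,92,15,(0,255,255))
cv2.imwrite("pics/s2b.png",im)
```

```text
(no output)
```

View pics/s2b.png

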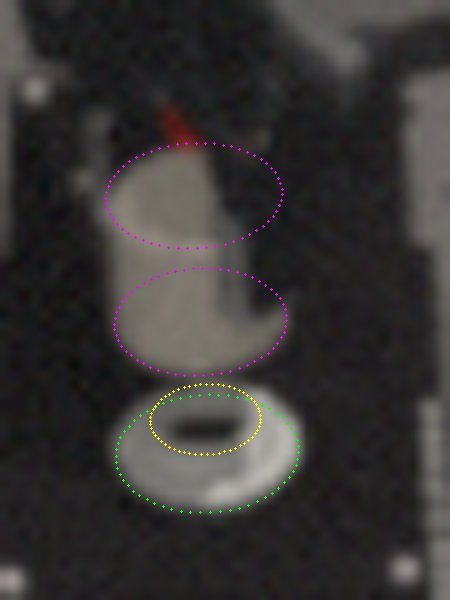

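The held cup and the ring both match their projections to about 0.3 px (cup rim bottom at y≈376, ring bottom at y≈515). That means a shift of only about 0.6 mm before lowering.

drive_tool([
  [40,0.6,-0.2,-12,0,0,0],
  [40,0.6,-0.2,-24,0,0,0],
  [40,0.6,-0.2,-31,0,0,0],
  [40,0.6,-0.2,-33,0,0,0],
  [40,0.6,-0.2,-34,0,0,0],
  [40,0.6,-0.2,-35,0,0,0],
  [40,0.6,-0.2,-36,0,0,0],
  [40,0.6,-0.2,-37,0,0,0],
  [40,0.6,-0.2,-38,0,0,0],
])

```text
t: 8.9
tool_pos: [620.6, -28.8, 103.8]
orientation: [[0.912, 0.411, -0.002], [0.411, -0.912, 0.004], [0.0, -0.004, -1.0]]
force: [0.1, -0.2, -1.2]
opening: 0.536
```

drive_tool([
  [40,0,0,-1,0,0,0],
  [40,0,0,-2,0,0,0],
  [40,0,0,-3,0,0,0],
  [40,0,0,-4,0,0,0],
  [40,0,0,-4.5,0,0,0],
  [40,0,0,-4.5,0,0,0],
])

```text
t: 9.5
tool_pos: [620.6, -28.8, 99.7]
orientation: [[0.912, 0.411, -0.002], [0.411, -0.912, 0.004], [0.0, -0.004, -1.0]]
force: [-3.5, 0.7, 3.9]
opening: 0.528
```

drive_tool([
  [62,0,0,0,0,0,0],
  [62,0,0,0,0,0,0],
  [62,0,0,0,0,0,0],
  [62,0,0,0,0,0,0],
  [62,0,0,30,0,0,0],
  [80,0,0,80,0,0,0],
  [80,0,0,120,0,0,0],
  [80,-60,-50,120,0,0,0],
  [80,-90,-90,120,0,0,0],
  [80,-110,-130,120,0,0,0],
  [80,-120,-170,120,0,0,0],
  [80,-125,-210,120,0,0,0],
])

```text
t: 10.7
tool_pos: [494.7, -237.9, 220.3]
orientation: [[0.912, 0.411, -0.001], [0.411, -0.911, 0.004], [0.001, -0.004, -1.0]]
force: [-0.1, -0.7, 0.1]
opening: 0.939
```

Run:
```python
from h import *
s,t=snap(3)
crop(t,225,140,305,250,5,"pics/t3.png");crop(s,210,160,285,255,6,"pics/s3.png")
a=cv2.imread("pics/t3.png");b=cv2.imread("pics/s3.png");b=b[:550] if b.shape[0]>550 else b
cv2.imwrite("pics/v3.png",np.hstack([a[:550],b]))
for c in(t,s):
    h=cv2.cvtColor(c["image"],cv2.COLOR_RGB2HSV);w=(h[...,1]<50)&(h[...,2]>170)
    print([(b,ray(c,b[0],126).round(1)) for b in blobs(w) if 230<b[0][0]<280 and 150<b[0][1]<220])
```

```text
[(([262.92, 171.41], [255, 164, 17, 17, 196]), array([619.5, -28.1, 126. ])), (([242.0, 212.5], [239, 212, 7, 2, 8]), array([501.9,  26.9, 126. ]))]
[(([254.89, 168.83], [253, 167, 5, 5, 18]), array([502.3,  31.9, 126. ])), (([244.87, 197.78], [237, 193, 17, 11, 148]), array([625., -29., 126.]))]
```

View pics/v3.png

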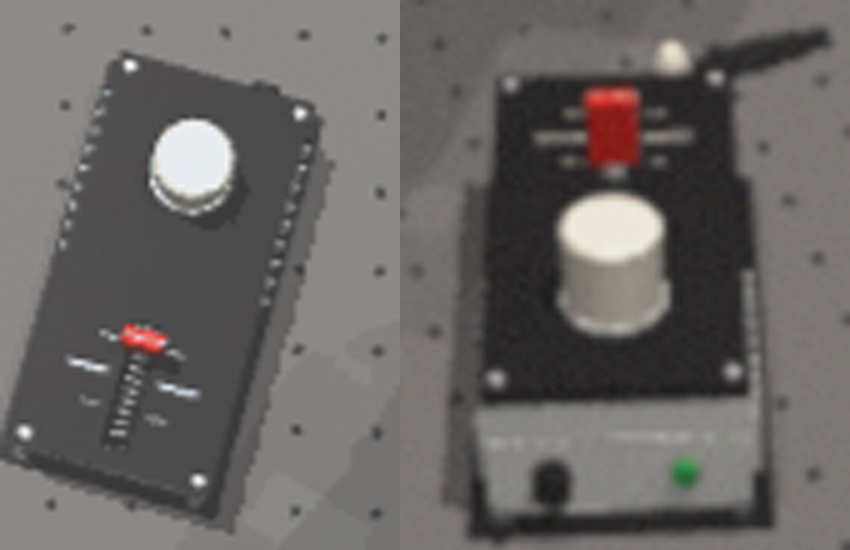

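The small cup stands upright on the ring, with its top at (262.9,171.4) in the top view. The tab is still shut. Next is the large cup.

drive_tool([
  [85,-2,-45,0,0,0,0],
  [85,-3,-79,-10,0,0,0],
  [85,-3,-79,-60,0,0,0],
  [85,-3,-79,-110,0,0,0],
  [85,-3,-79,-140,0,0,0],
  [85,-3,-79,-160,0,0,0],
  [85,-3,-79,-180,0,0,0],
  [85,-3,-79,-197,0,0,0],
  [85,-3,-79,-197,0,0,0],
  [85,-3,-79,-197,0,0,0],
], force=20)

```text
t: 11.8
tool_pos: [491.8, -320.0, 23.1]
orientation: [[0.914, 0.407, -0.002], [0.407, -0.914, 0.003], [-0.0, -0.003, -1.0]]
force: [0.1, 0.5, -0.6]
opening: 0.997
```

drive_tool([
  [85,0,3,0,0,0,0],
  [50,0,3,0,0,0,0],
  [50,0,3,0,0,0,0],
  [50,0,3,0,0,0,0],
  [50,0,3,0,0,0,0],
  [50,0,3,0,0,0,0],
  [76,0,3,0,0,0,0],
  [76,0,3,0,0,0,0],
  [76,0,3,0,0,0,0],
  [76,0,3,0,0,0,0],
])

```text
t: 12.8
tool_pos: [491.7, -317.0, 23.1]
orientation: [[0.914, 0.406, -0.002], [0.406, -0.914, 0.003], [-0.0, -0.004, -1.0]]
force: [-0.4, 0.2, -0.1]
opening: 0.886
```

drive_tool([
  [76,0,0,0,0,0,-8],
  [76,0,0,0,0,0,-16],
  [76,0,0,0,0,0,-24],
  [76,0,0,0,0,0,-32],
  [76,0,0,0,0,0,-40],
  [76,0,0,0,0,0,-48],
  [76,0,0,0,0,0,-56],
  [76,0,0,0,0,0,-64],
  [76,0,0,0,0,0,-72],
  [76,0,0,0,0,0,-80],
  [76,0,0,0,0,0,-88],
  [76,0,0,0,0,0,-90],
])

```text
t: 14.0
tool_pos: [491.7, -317.1, 23.0]
orientation: [[0.402, -0.916, 0.003], [-0.916, -0.402, 0.002], [-0.0, -0.003, -1.0]]
force: [-0.3, -0.5, 0.8]
opening: 0.891
```

drive_tool([
  [76,0,0,0,0,0,0],
  [50,0,0,0,0,0,0],
  [50,0,0,0,0,0,0],
  [50,0,0,0,0,0,0],
  [50,0,0,0,0,0,0],
  [50,0,0,0,0,0,0],
], force=25)

```text
t: 14.6
tool_pos: [491.8, -317.2, 23.3]
orientation: [[0.402, -0.916, 0.003], [-0.916, -0.402, 0.001], [0.0, -0.004, -1.0]]
force: [-0.3, 0.8, 5.0]
opening: 0.714
```

drive_tool([
  [50,0,0,10,0,0,0],
  [50,0,0,40,0,0,0],
  [50,0,0,85,0,0,0],
  [50,0,0,130,0,0,0],
  [50,0,0,175,0,0,0],
  [50,10,30,200,0,0,0],
  [50,25,70,200,0,0,0],
  [50,40,110,200,0,0,0],
  [50,60,150,200,0,0,0],
  [50,80,190,200,0,0,0],
  [50,100,230,200,0,0,0],
  [50,120,265,200,0,0,0],
])

```text
t: 15.8
tool_pos: [612.2, -50.0, 223.8]
orientation: [[0.403, -0.915, 0.003], [-0.915, -0.403, 0.001], [0.0, -0.004, -1.0]]
force: [-0.1, -0.2, 0.1]
opening: 0.716
```

drive_tool([
  [50,8,22,-10,0,0,0],
  [50,8,24,-30,0,0,0],
  [50,8,24,-50,0,0,0],
  [50,8,24,-50,0,0,0],
  [50,8,24,-50,0,0,0],
])

```text
t: 16.3
tool_pos: [620.2, -26.1, 174.5]
orientation: [[0.402, -0.915, 0.003], [-0.915, -0.402, 0.001], [0.0, -0.004, -1.0]]
force: [0.7, 0.0, 0.1]
opening: 0.716
```

drive_tool([
  [50,0.1,-2.6,-10,0,0,0],
  [50,0.1,-2.6,-15,0,0,0],
  [50,0.1,-2.6,-15,0,0,0],
])

```text
t: 16.6
tool_pos: [620.0, -28.9, 158.9]
orientation: [[0.402, -0.916, 0.002], [-0.916, -0.402, 0.002], [-0.0, -0.003, -1.0]]
force: [0.0, -0.2, -1.3]
opening: 0.719
```

Run:
```python
from h import *
s,t=snap(4)
from station import manip
p=manip.observe()["tool_pos"];print(p)
crop(s,215,150,280,225,8,"pics/s4b.png")
im=cv2.imread("pics/s4b.png")
a=np.linspace(0,2*np.pi,60)
def circ(cx,cy,z,r,col):
    for th in a:
        u=(proj(s,(cx+r*np.cos(th),cy+r*np.sin(th),z))-[215,150]+.5)*8-.5
        cv2.circle(im,tuple(int(round(q)) for q in u),1,col,-1)
zr=p[2]-23.3
circ(p[0],p[1],zr,31,(255,0,255));circ(p[0],p[1],84,23,(0,255,0));circ(p[0],p[1],80,25,(0,255,255))
cv2.imwrite("pics/s4b.png",im)
```

```text
[620.3188255  -28.81154125 159.66532624]
```

View pics/s4b.png

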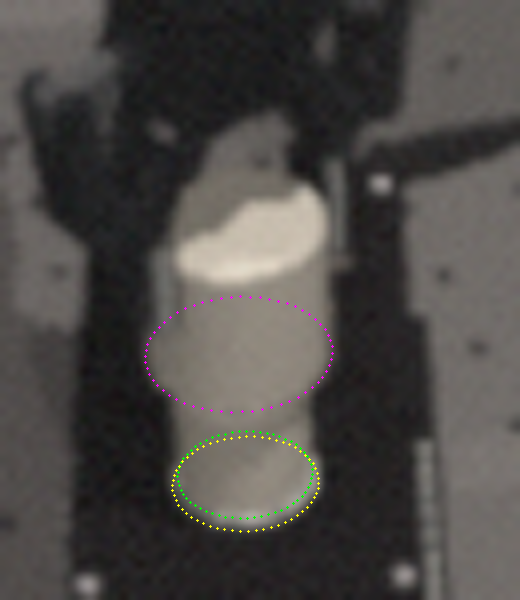

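The held cup's right edge (332) and the ring's bottom (527) match the projection. Lowering now.

drive_tool([
  [50,0.1,0.1,-8,0,0,0],
  [50,0.1,0.1,-14,0,0,0],
  [50,0.1,0.1,-20,0,0,0],
  [50,0.1,0.1,-26,0,0,0],
  [50,0.1,0.1,-32,0,0,0],
  [50,0.1,0.1,-38,0,0,0],
  [50,0.1,0.1,-44,0,0,0],
  [50,0.1,0.1,-48,0,0,0],
  [50,0.1,0.1,-50,0,0,0],
])

```text
t: 17.6
tool_pos: [620.3, -28.7, 109.1]
orientation: [[0.402, -0.916, 0.003], [-0.916, -0.402, 0.001], [-0.0, -0.003, -1.0]]
force: [-0.8, 0.6, -0.8]
opening: 0.72
```

drive_tool([
  [50,0,0,-1,0,0,0],
  [50,0,0,-2,0,0,0],
  [50,0,0,-3,0,0,0],
  [50,0,0,-4,0,0,0],
  [50,0,0,-4,0,0,0],
])

```text
t: 18.1
tool_pos: [620.3, -28.7, 105.1]
orientation: [[0.402, -0.916, 0.003], [-0.916, -0.402, 0.001], [-0.0, -0.003, -1.0]]
force: [0.8, 0.1, -1.4]
opening: 0.715
```

drive_tool([
  [50,0,0,-1,0,0,0],
  [50,0,0,-2,0,0,0],
  [50,0,0,-3,0,0,0],
  [50,0,0,-3,0,0,0],
])

```text
t: 18.5
tool_pos: [620.4, -28.7, 103.2]
orientation: [[0.402, -0.916, 0.004], [-0.916, -0.402, 0.001], [0.0, -0.004, -1.0]]
force: [-5.5, 0.2, 9.8]
opening: 0.716
```

drive_tool([
  [78,0,0,0,0,0,0],
  [78,0,0,0,0,0,0],
  [78,0,0,0,0,0,0],
  [78,0,0,0,0,0,0],
  [78,0,0,20,0,0,0],
  [85,0,0,60,0,0,0],
  [85,0,0,110,0,0,0],
  [85,-40,30,110,0,0,0],
  [85,-70,60,110,0,0,0],
  [85,-90,100,110,0,0,0],
  [85,-100,140,110,0,0,0],
  [85,-105,180,110,0,0,0],
])

```text
t: 19.7
tool_pos: [514.4, 152.7, 213.7]
orientation: [[0.402, -0.916, 0.004], [-0.916, -0.402, 0.002], [0.0, -0.004, -1.0]]
force: [0.4, -0.4, -0.1]
opening: 0.996
```

Run:
```python
from h import *
s,t=snap(5)
crop(t,225,140,305,250,5,"pics/t5.png");crop(s,210,160,285,255,6,"pics/s5.png")
a=cv2.imread("pics/t5.png");b=cv2.imread("pics/s5.png")
d=lambda c,im,o,f,z,r,cx=620,cy=-28.7:[cv2.circle(im,tuple(int(round(q)) for q in (proj(c,(cx+r*np.cos(th),cy+r*np.sin(th),z))-o+.5)*f-.5),1,(255,0,255),-1) for th in np.linspace(0,6.28,50)]
for z in(80,136): d(t,a,[225,140],5,z,31);d(s,b,[210,160],6,z,31)
cv2.imwrite("pics/v5.png",np.hstack([a[:550],b[:550]]))
```

```text
(no output)
```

View pics/v5.png

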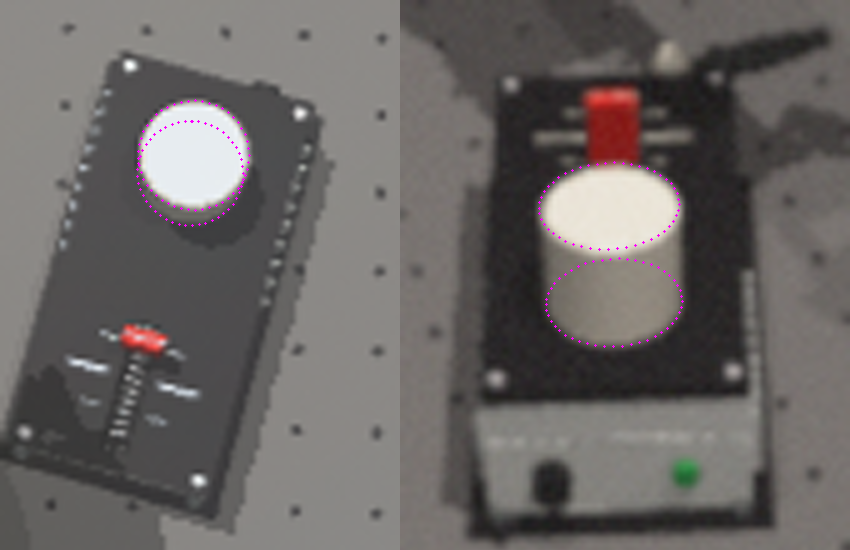

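Both cups are home: the drawn 62 mm circles at z=80 and z=136 coincide with the cup in both views. The tab is still shut, so I move to it with the jaw along the slide.

drive_tool([
  [40,1,-45,0,0,0,8],
  [40,2,-90,0,0,0,16],
  [40,3,-130,0,0,0,24],
  [40,3.8,-156,0,0,0,32],
  [40,3.8,-156,0,0,0,40],
  [40,3.8,-156,-20,0,0,48],
  [40,3.8,-156,-50,0,0,52.3],
  [40,3.8,-156,-60,0,0,52.3],
  [40,3.8,-156,-60,0,0,52.3],
  [40,3.8,-156,-60,0,0,52.3],
])

```text
t: 20.8
tool_pos: [518.8, -1.2, 154.4]
orientation: [[0.971, -0.24, 0.002], [-0.24, -0.971, 0.004], [0.001, -0.005, -1.0]]
force: [-0.2, 0.5, 0.3]
opening: 0.464
```

Run:
```python
from h import *
s,t=snap(6)
crop(s,200,110,300,220,5,"pics/s6.png")
```

```text
(no output)
```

View pics/s6.png

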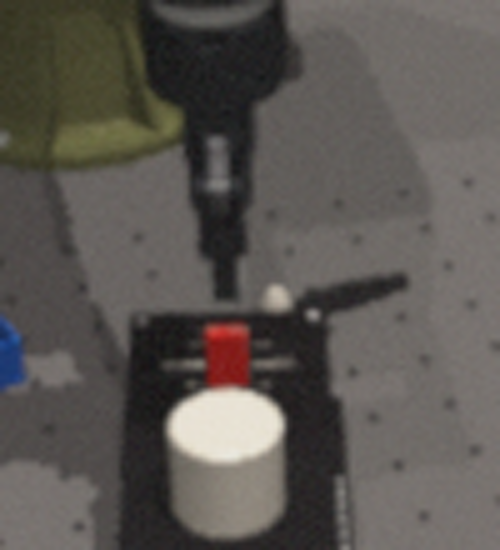

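drive_tool([
  [40,-0.6,-2.2,-15,0,0,0],
  [40,-0.6,-2.2,-30,0,0,0],
  [40,-0.6,-2.2,-45,0,0,0],
  [40,-0.6,-2.2,-58,0,0,0],
  [40,-0.6,-2.2,-62,0,0,0],
  [40,-0.6,-2.2,-62,0,0,0],
], force=30)

```text
t: 21.5
tool_pos: [518.3, -3.3, 92.7]
orientation: [[0.971, -0.239, 0.002], [-0.239, -0.971, 0.004], [0.001, -0.005, -1.0]]
force: [-0.4, -0.4, -0.2]
opening: 0.468
```

drive_tool([
  [25,0,0,0,0,0,0],
  [15,0,0,0,0,0,0],
  [5,0,0,0,0,0,0],
  [5,0,0,0,0,0,0],
  [5,0,0,0,0,0,0],
  [5,0,0,0,0,0,0],
  [5,0,0,0,0,0,0],
], force=30)

```text
t: 22.2
tool_pos: [518.0, -3.1, 93.4]
orientation: [[0.971, -0.239, 0.002], [-0.239, -0.971, 0.004], [0.001, -0.005, -1.0]]
force: [-8.0, 1.8, 7.7]
opening: 0.114
```

Run:
```python
from h import *
s,t=snap(7)
from station import manip
o=manip.observe();print(o["tool_pos"],o["force"],o["opening"]*85.4)
crop(s,215,130,285,210,7,"pics/s7.png");crop(t,215,170,285,250,5,"pics/t7.png")
a=cv2.imread("pics/s7.png");b=cv2.imread("pics/t7.png");b=cv2.copyMakeBorder(b,0,a.shape[0]-b.shape[0],0,0,0);cv2.imwrite("pics/v7.png",np.hstack([b,a])[:,:800])
```

```text
[517.97719828  -3.11415703  93.41262007] [-6.70252045  1.37891625  7.50383484] 9.633017560258189
```

View pics/v7.png

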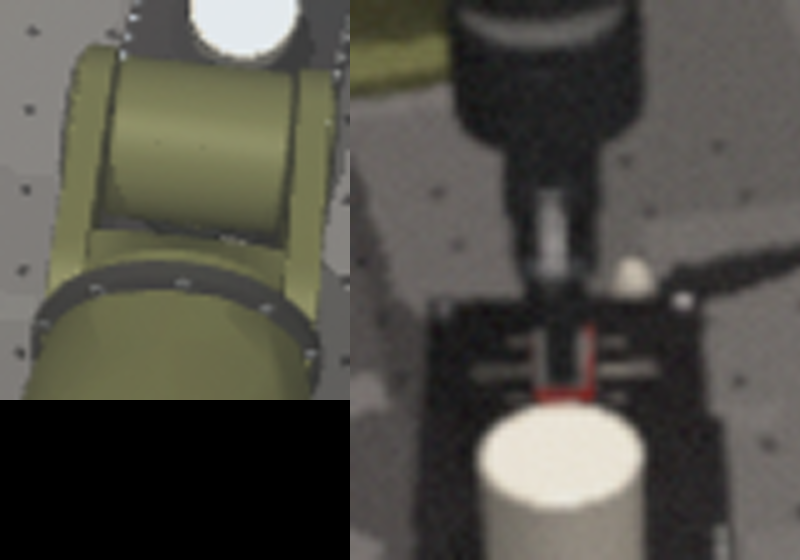

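drive_tool([
  [5,-2,0.5,0,0,0,0],
  [5,-4,1,0,0,0,0],
  [5,-6,1.5,0,0,0,0],
  [5,-8,2,0,0,0,0],
  [5,-10,2.5,0,0,0,0],
  [5,-12,3,0,0,0,0],
  [5,-14,3.4,0,0,0,0],
  [5,-16,3.9,0,0,0,0],
  [5,-18,4.4,0,0,0,0],
  [5,-19.4,4.8,0,0,0,0],
  [5,-19.4,4.8,0,0,0,0],
  [5,-19.4,4.8,0,0,0,0],
], force=40)

```text
t: 23.5
tool_pos: [499.0, 1.6, 93.5]
orientation: [[0.971, -0.239, 0.003], [-0.239, -0.971, 0.004], [0.002, -0.005, -1.0]]
force: [7.6, -1.4, -6.6]
opening: 0.109
```

Run:
```python
from h import *
s,t=snap(8)
from station import manip
o=manip.observe();print(o["tool_pos"],o["force"],o["opening"]*85.4)
crop(s,220,155,275,205,14,"pics/s8.png")
```

```text
[499.03234538   1.6053686   93.5342636 ] [ 6.63306894 -0.92566404 -6.39032405] 9.194339149756605
```

View pics/s8.png

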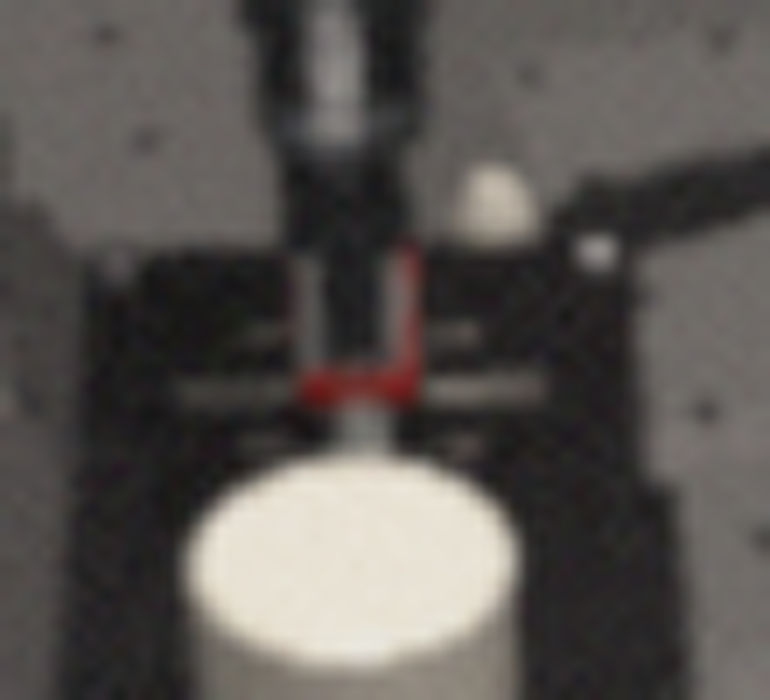

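Run:
```python
from h import *
o={}
for n in (0,3,5,7,8):
    c=load(f"scene{n}.pkl");im=c["image"].astype(float);red=im[...,0]-(im[...,1]+im[...,2])/2
    vals=[]
    for u in range(242,249):
        p=red[:,u][165:200]; pk=p.max(); th=70
        idx=np.where(p>th)[0]
        if len(idx)==0: continue
        i=idx[-1]; v=165+i+(p[i]-th)/(p[i]-p[i+1]); vals.append(ray(c,(u,v),80))
    P=np.array(vals);ax=np.array([-.9704,.2413]);o[n]=(P[:,:2]-[620,-28.7])@ax
    print(n,o[n].round(1),np.median(o[n]).round(2))
# half mark
for n in(0,5,8):
    c=load(f"scene{n}.pkl");g=cv2.cvtColor(c["image"],cv2.COLOR_RGB2GRAY).astype(float);r=[]
    for u in list(range(234,240))+list(range(251,257)):
        vs=np.arange(178,188);w=np.clip(g[178:188,u]-60,0,None);b=w.argmax();k=slice(max(b-2,0),b+3);v=(w[k]*vs[k]).sum()/w[k].sum()
        r.append((ray(c,(u,v),80)[:2]-[620,-28.7])@ax)
    print("mark",n,np.round(r,1),np.median(r))
```

```text
0 [104.9 104.6 105.5 105.7 105.8 105.8 104.5] 105.46
3 [104.4 104.4 105.2 105.7 105.6 105.6 104.5] 105.19
5 [106.3 105.5 105.9 106.2 106.3 106.5 105.7] 106.24
7 [106.8] 106.82
8 [128.  128.  126.6 125.1] 127.29
mark 0 [127.8 127.8 127.5 127.5 127.2 127.2 125.3 125.  124.9 125.2 125.8 125.9] 126.53111651542822
mark 5 [127.6 127.7 127.8 127.4 127.3 127.1 125.2 125.  124.8 125.5 125.9 125.7] 126.47935725911262
mark 8 [  nan   nan   nan   nan   nan 129.3 125.4 125.  124.8 125.  125.5 124.9] nan<stdin>:17: RuntimeWarning: invalid value encountered in scalar divide
```

Run:
```python
from h import *
from station import manip
ims=[];tp=[];F=[]
for i in range(12):
    c=manip.capture("scene");ims.append(c["image"].astype(float));o=manip.observe();tp.append(o["tool_pos"]);F.append(o["force"])
m=np.mean(ims,0);c["image"]=m;pickle.dump(c,open("scene9.pkl","wb"))
print(np.mean(tp,0),np.mean(F,0))
m0=np.mean([load(f"scene{n}.pkl")["image"].astype(float) for n in(0,3)],0)
for nm,im in(("shut",m0),("half",m)):
    red=im[...,0]-(im[...,1]+im[...,2])/2
    r=[]
    for u in range(241,250):
        p=red[165:200,u];pk=np.sort(p)[-2:].mean() if nm=="half" else np.median(p[p>60]);th=pk/2
        i=np.where(p>th)[0][-1];v=165+i+(p[i]-th)/(p[i]-p[i+1]);r.append((ray(c,(u,v),80)[:2]-[620,-28.7])@np.array([-.9704,.2413]))
    print(nm,np.round(r,1),np.median(r))
    print(red[174:192,245].round())
print(m0[178:188,[236,254],0].T.round(),m[178:188,[236,254],0].T.round())
```

```text
[499.01373954   1.60501164  93.51024835] [ 7.14821807 -1.19261027 -6.97207626]
shut [104.5 102.6 102.7 103.5 104.  104.2 104.4 102.5 101.8] 103.52082311937156
[ 54. 107. 140. 136. 111. 107. 112. 110. 108. 108. 108. 108.  97.  50.
  17.   3.   1.   4.]
half [120.9 120.5 120.2 120.4 120.5 120.6 120.6 120.2 121.1] 120.53330761280078
[ 0. -0.  1.  0. -0.  1.  6. 36. 63. 42. 14.  5.  4.  8. 17. 14. 13. 13.]
[[ 41.  41.  37.  52. 104.  98.  56.  40.  58.  52.]
 [ 64.  58.  44.  68. 124. 103.  52.  44.  64.  60.]] [[ 30.  30.  27.  33.  60.  59.  41.  30.  35.  33.]
 [ 54.  48.  37.  56. 102.  86.  44.  39.  52.  49.]]
```

drive_tool([
  [5,-0.6,0.1,0,0,0,0],
  [5,-1.2,0.3,0,0,0,0],
  [5,-1.2,0.3,0,0,0,0],
  [5,-1.2,0.3,0,0,0,0],
  [5,-1.2,0.3,0,0,0,0],
])

```text
t: 24.7
tool_pos: [498.2, 1.8, 93.5]
orientation: [[0.971, -0.239, 0.004], [-0.239, -0.971, 0.004], [0.003, -0.005, -1.0]]
force: [7.0, -0.3, -7.9]
opening: 0.11
```

Run:
```python
from h import *
from station import manip
ims=[];tp=[];F=[]
for i in range(16):
    c=manip.capture("scene");ims.append(c["image"].astype(float));o=manip.observe();tp.append(o["tool_pos"]);F.append(o["force"])
m=np.mean(ims,0);tp=np.array(tp)
print(o["t"],tp[0],tp[-1],np.mean(F,0),(np.mean(tp,0)[:2]-[518.0,-3.1])@np.array([-.9704,.2413]))
red=m[...,0]-(m[...,1]+m[...,2])/2;r=[]
for u in range(241,250):
    p=red[165:200,u];th=np.sort(p)[-2:].mean()/2
    i=np.where(p>th)[0][-1];v=165+i+(p[i]-th)/(p[i]-p[i+1]);r.append((ray(c,(u,v),80)[:2]-[620,-28.7])@np.array([-.9704,.2413]))
print(np.median(r))
c["image"]=np.clip(m,0,255).astype(np.uint8);crop(c,220,150,285,215,9,"pics/s10.png")
cv2.imwrite("pics/s10f.png",cv2.cvtColor(c["image"],cv2.COLOR_RGB2BGR))
```

```text
25.5 [498.17732431   1.83094127  93.52638648] [498.17346506   1.80894063  93.50968774] [ 7.65562879 -1.43604497 -7.74401281] 20.417457616323087
121.82418473201295
```

View pics/s10.png

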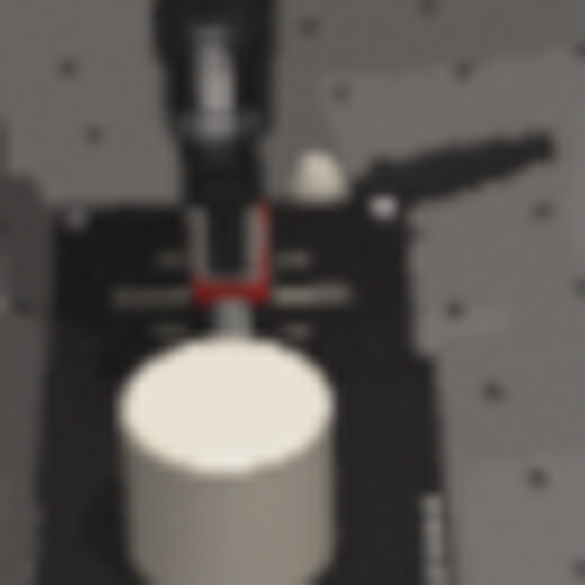

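View pics/s10f.png

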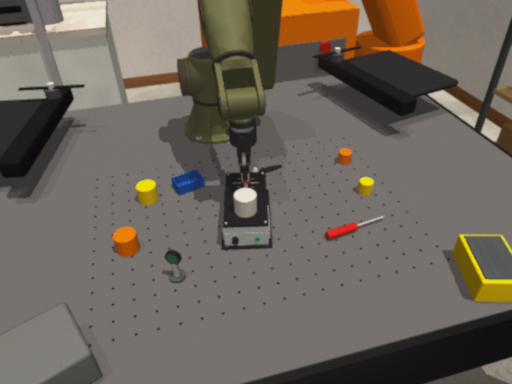

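The tab's front foot is at 121.8 mm along the slide, and the mark centre less half the tab's thickness is about 121.5 mm. The holding pose isn't drifting and nothing else has moved, so I'm handing in.

Run:
```python
from station import manip
print(manip.finish_job())
```

```text
the job is handed in; nothing more can be done
None
```

The job is handed in at about 25.5 s: both diffusers are on the port and the gripper is still holding the shutter tab at the half mark.

- **Diffusers:** I lowered the small white cup onto the stepped ring, then lowered the large one over it, releasing each only after light contact (about 4–10 N up). Contact came at the seated heights, rims at about 84 mm and 80 mm. In both camera views the large cup's outline fits the fully seated position.
- **Shutter:** it stayed shut until both cups were on. I then gripped the tab along the slide and pulled it 20.4 mm by the tool reading. The extra 0.4 mm was added because an early camera check read about 1 mm short.
- **Last checks:**
  - The camera puts the tab within about 0.3 mm of the half mark, though that measurement is only good to about 1 mm.
  - The holding force is about 8 N, as expected for half travel, and the pose was steady over 0.8 s.
  - The screwdriver, propeller, lens post, screw bin and coloured look-alikes show no sign of having moved in the last full view.
- **Disagreements:** the two cameras differed by 2–5 mm on some positions. I averaged them and centred each cup by squeezing it in two directions. A side force of 3–6 N showed as each cup seated, but both ended up seated upright.

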